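# Swap the empty clay pot for the planted one in the cachepot

## Task

Lift the empty clay pot out of the small white cachepot and stand it upright on the wooden tray. Then, keeping it upright, take the clay pot with the purple plant and lower it gently into the same cachepot until its collar rests level on the rim all round, without dropping either pot. Leave the cachepot where it stands and do not disturb the other things on the table.

Things in the scene. Friction and masses are not known exactly. Their poses are not given: they have to be found in the camera images.
- empty_pot_mid (a point): Empty tapered clay pot, round, 76 mm high, upright (z up). Lower 50 mm tapers: 31 mm across at the foot, 55 mm at the top. Above it a straight collar, 64 mm across, 26 mm high, wall 7 mm. The point is on the axis half-way up: 38 mm above the foot, 12 mm below the collar's underside. Starts nested in the cachepot, collar above its rim.
- plant_pot_mid (a point): Planted tapered clay pot, round, 76 mm high, upright (z up). Lower 50 mm tapers: 31 mm across at the foot, 55 mm at the top. Above it a straight collar, 64 mm across, 26 mm high, wall 7 mm. The point is on the axis half-way up: 38 mm above the foot, 12 mm below the collar's underside. Starts on the table. See its body for the plant.
- cachepot_rim (a point): Small footed white ceramic cachepot, loose, 0.7 kg, 70 mm high, 70 mm across the rim. The point is the centre of its mouth, at rim height, z up. Its inside taper matches the pots: 58 mm across at the mouth, 34 mm 50 mm down, 1.5 mm free all round. A nested pot hangs by its collar's underside on the rim, its half-way point 12 mm below this point, its foot free.
- tray_in (a point): Wooden tray, 160 x 160 mm outside, 148 x 148 mm inside, rim 16 mm above the table, loose, 0.9 kg. The point is the centre of its inner floor, z up, x and y along its sides. A pot standing on it has its half-way point 38 mm above this point.
- empty_pot: the empty clay pot again, 0.10 to 0.20 kg; origin at the centre of its foot
- plant_pot: the planted clay pot again, 0.17 to 0.34 kg; origin at the centre of its foot. A stiff purple and green leaf rosette fills its mouth, 60 mm across (within the collar), its top 21 mm above the collar
- wide_cachepot: bystander: wide white ceramic cachepot, tapered, 110 mm across, 85 mm high, empty. Origin at the centre of its underside
- pin_holder: bystander: dark metal disc with brass pins, 68 mm across, 22 mm high with the pins. Origin at the centre of its underside
- snips: bystander: flower snips lying flat, 165 mm long, 12 mm high. Origin near the pivot, on the table; x axis towards the blades
- jar: bystander: closed glass jar, 60 mm across, 85 mm high. Origin at the centre of its underside

How it is judged:
On the way, in this order (a step that is already met when the one before it is completed fails the run):
1. the empty pot stands upright on the tray, released (x of empty_pot_mid in the frame of tray_in between -0.06 and 0.06 m and y of empty_pot_mid in the frame of tray_in between -0.06 and 0.06 m and z of empty_pot_mid in the frame of tray_in between 0.034 and 0.043 m and angle between empty_pot_mid's own z axis and vertical below 0.1 rad and linear speed of empty_pot below 0.03 m/s and contact force between empty_pot and the fingers below 0.5 N), for 0.2 s.
2. the planted pot is fully nested in the cachepot (horizontal distance between plant_pot_mid and cachepot_rim below 0.005 m and z of plant_pot_mid in the frame of cachepot_rim between -0.016 and -0.009 m and angle between each of plant_pot_mid, cachepot_rim's own z axis and vertical below 0.06 rad), for 0.2 s.
At the end, for the whole second after the job is handed in: Planted pot hung in the cachepot by its collar: axes within 5 mm, height within 3 mm of home, both within 0.06 rad of upright. Empty pot on the tray, within 60 mm of its centre along each side, within 0.1 rad of upright. Both released and at rest (all of step 1 and all of step 2 and linear speed of plant_pot below 0.02 m/s and angular speed of plant_pot below 0.3 rad/s and contact force between plant_pot and the fingers below 0.5 N); the robot touches nothing.
It fails at once if the planted pot is dropped into the cachepot (faster than 0.45 m/s within 30 mm of home) (linear speed of plant_pot above 0.45 m/s and horizontal distance between plant_pot_mid and cachepot_rim below 0.02 m and z of plant_pot_mid in the frame of cachepot_rim below 0.018 m).
It fails at once if the empty pot is dropped onto the tray (faster than 0.5 m/s within 20 mm of its floor) (linear speed of empty_pot above 0.5 m/s and horizontal distance between empty_pot_mid and tray_in below 0.08 m and z of empty_pot_mid in the frame of tray_in below 0.058 m).
It fails at once if the planted pot is tipped more than 0.6 rad (angle between plant_pot_mid's own z axis and vertical above 0.6 rad).
It fails at once if the cachepot is pushed more than 40 mm from its place (distance of cachepot_rim from where it was at the start of the episode above 0.04 m).
It fails at once if one of the other things (wide cachepot, pin holder, snips, jar) is moved more than 40 mm (distance of any of wide_cachepot, pin_holder, snips, jar from where it was at the start of the episode above 0.04 m).
It also fails if it takes over 64 s, if anything falls off the work surface, if the arm or the gripper's body presses on something with over 40 N, if the wrist force passes 120 N, or if a joint passes its speed limit or range.

## Robot

A 7-joint arm with a two-finger parallel gripper is mounted at the origin on the work surface. World frame = base frame: x ahead of the robot, y to its left, z up, the work surface at z = 0. Lengths are in m, angles in rad, forces in N, time in s.
With the tool pointing down it reaches from about 0.4 to 0.9 m from the base axis. Payload 5.5 kg.
Tool frame: the origin (TCP) lies midway between the tips of the shut fingers; the grasp point (between the pads) lies 19 mm behind it; z points along the fingers, y is the direction in which the jaws open and shut (so a half turn about z gives the same grasp; the last joint's range is limited). The gripper opens to 85 mm and grips with 20 to 120 N. Pads are 22 mm wide; open, the fingers measure 114 mm over their backs; the gripper's body (76 mm by 85 mm) begins 54 mm behind the grasp point. The pads swing forward as they close: fully open they stand 13 mm farther back than shut.
Start: joints at [1.568, 0.501, -0.427, 1.55, 0.221, 1.138, -0.21], TCP at [0.171, -0.627, 0.231] pointing down, gripper open.
Joint ranges: [-2.88, 2.88], [-0.31, 2.03], [-1.54, 1.56], [0.2, 2.42], [-1.41, 4.55], [0.19, 2.02], [-2.57, 2.57]. Speed limits (rad/s): [2.57, 2.57, 3.14, 3.14, 3.14, 3.14, 3.14].

## Interface

Orientations are given as a unit quaternion [w, x, y, z].
In Python, from workcell import get_state, viewer, ticket gives the robot as it stands. The module is installed in compiled form; this text tells all that it offers.
- The arm moves only by the tool drive_tool, never from a script. Its argument "increments" is a list that holds one entry, the list of rows, each a list of 4 numbers: the shift along the tool's x, y, z in mm, then the turn about the tool's z in degrees. A call has 1 to 20 rows; each row is the pose to reach, as a shift and turn from the pose commanded when the call began, along the tool's axes at that moment; what a row does not reach only later rows make up. A row lasts 1/12 s, in which the tool goes at most 41.7 mm and 7.16 degrees, less where a joint would pass 70% of its speed; a pose out of reach is approached as far as the arm can. A call with a gripper value outside its range is refused whole. "claw" is the closure, from 0 (fully open) to 1 (shut), set as the call begins (left out, the last holds). The fingers move at their own pace and stop on an object; the grip force is fixed at half the most. Time passes only in rows, so rows that repeat a pose let the fingers close. It gives the time, the measured TCP pose, the force and the opening at its end, in the units of the state.
- get_state(): the state, without advancing time (a new reading comes with each control period).
- viewer.camera(name): name is "side" or "top"; returns a dict with "color" (384x512x3 uint8, blue, green, red), "vfov" (degrees; the focal length in pixels is half the picture's height over the tangent of half this angle, whatever the lens; pixels are square), "cx", "cy" (the principal point, pixels), "world_from_camera" (4x4, takes a point from camera to world coordinates). Camera axes: x right, y up, looking along -z (the intrinsics and any distortion apply to the point x, -y, -z); pixel columns grow to the right and rows downward; lengths in m; the calibration is good to about 2 mm. A picture is of the moment at which its call begins. There is no depth.
- ticket.sign_off(): hands the job in, once; it reports no verdict.
The state is a dict: "time_s": time; "joint_positions": joint angles; "qd": joint speeds; "joint_torque": joint torques, N m; "ee_pos": TCP position; "tcp_rot": TCP orientation; "force": force on the tool from outside, world axes, zero at the start; "torque": the same for the moment, N m; "gripper_width": finger opening in m.
Only numpy, scipy, OpenCV 4.12 (cv2) and the standard library are available. Lean on these libraries where they do the work, as an engineer would, in place of code of your own. Each camera call takes 0.05 s, during which the arm holds its last target.

## Working session

There is one attempt and no reset: what is moved stays moved. The work goes in short steps, Python scripts to look and compute and a tool call to move; the robot and the scene stay as the last step left them, time stands still between calls to the robot, and variables do not carry over. Pictures are saved under pics/ and viewed, and the job is handed in when it is done.

Besides the shell and the picture viewer there is one more tool, called after "Request:" by a JSON object that holds its "method" and its "body", one argument or row to a line. drive_tool: Moves the arm, as the interface text tells. Its arguments: {"type":"object","properties":{"increments":{"type":"array","items":{"type":"array","items":{"type":"array","items":{"type":"number"}}}},"claw":{"type":"number"}},"required":["increments"]}

```bash
mkdir -p pics; python3 - <<'E'
from workcell import get_state, viewer
import cv2,pickle
s=get_state();print(s)
for n in("side","top"):
    c=viewer.camera(n);cv2.imwrite(f"pics/{n}0.png",c["color"]);pickle.dump(c,open(f"{n}0.pkl","wb"))
    print(n,{k:v for k,v in c.items() if k!="color"})
E
```

```text
{'time_s': 0.0, 'joint_positions': array([ 1.56820222,  0.5018809 , -0.42678367,  1.55146948,  0.22076987,
        1.13829417, -0.21030499]), 'qd': array([ 6.53477481e-05,  2.38660300e-04,  5.26529074e-04,  1.25973097e-04,
       -1.99053527e-04,  2.15744065e-03,  8.71284029e-04]), 'joint_torque': array([-8.63878613e-04, -5.69517767e+01, -5.81658438e+00, -2.80943191e+01,
        1.06370813e-02,  1.19453907e-02,  5.87772604e-06]), 'ee_pos': array([ 0.17051667, -0.6265008 ,  0.23022985]), 'tcp_rot': array([-9.97101064e-04,  9.91179395e-01,  1.32523223e-01, -8.44128310e-05]), 'force': array([ 0.30415859, -0.48856502,  0.25223034]), 'torque': array([-0.00278574,  0.01829373,  0.0158299 ]), 'gripper_width': 0.0853109793907707}
side {'vfov': 45.64335217643684, 'cx': 262.4187405436739, 'cy': 190.28930338091374, 'world_from_camera': array([[-7.76437625e-01,  3.84174273e-01, -4.99554544e-01,
        -3.09698859e-02],
       [-6.30193798e-01, -4.74112413e-01,  6.14876570e-01,
         8.22282017e-01],
       [-6.25250511e-04,  7.92229479e-01,  6.10222960e-01,
         8.66674964e-01],
       [ 0.00000000e+00,  0.00000000e+00,  0.00000000e+00,
         1.00000000e+00]])}
top {'vfov': 55.39755395513886, 'cx': 255.5582788389429, 'cy': 189.00847409658456, 'world_from_camera': array([[-0.0141303 ,  0.99666401, -0.08038155,  0.5355662 ],
       [-0.99944661, -0.01165714,  0.03115426,  0.01962518],
       [ 0.03011331,  0.08077728,  0.99627718,  0.92542153],
       [ 0.        ,  0.        ,  0.        ,  1.        ]])}
```

View pics/side0.png

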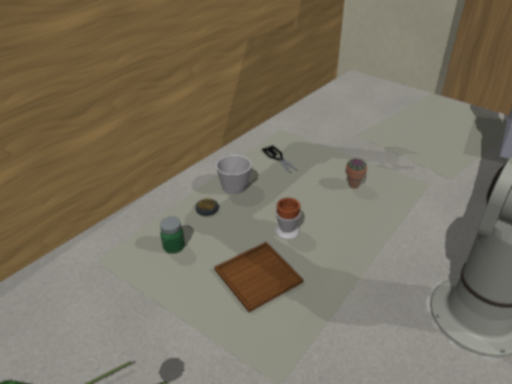

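View pics/top0.png

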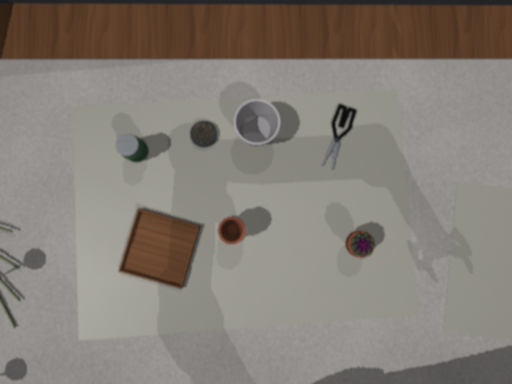

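The side view shows the clay pot in the cachepot at about (288,212), the tray at (259,275), and the plant pot at (356,172). The top view shows the empty pot at (231,230), the tray at (161,247), and the plant at (361,244).

```bash
cat > h.py <<'E'
import numpy as np,cv2
from workcell import viewer,get_state
def cal(c):
    f=c["color"].shape[0]/2/np.tan(np.radians(c["vfov"])/2); return f,c["cx"],c["cy"],np.array(c["world_from_camera"])
def proj(c,p):
    f,cx,cy,T=cal(c); q=np.linalg.inv(T)@np.r_[p,1]; return np.array([cx+f*q[0]/-q[2],cy-f*q[1]/-q[2]])
def ray(c,uv):
    f,cx,cy,T=cal(c); d=T[:3,:3]@np.array([(uv[0]-cx)/f,-(uv[1]-cy)/f,-1]); return T[:3,3],d
def plane(c,uv,z):
    o,d=ray(c,uv); return o+d*(z-o[2])/d[2]
def cross(c1,u1,c2,u2):
    o1,d1=ray(c1,u1);o2,d2=ray(c2,u2);d1=d1/np.linalg.norm(d1);d2=d2/np.linalg.norm(d2)
    t=np.linalg.lstsq(np.c_[d1,-d2],o2-o1,rcond=None)[0]
    a=o1+d1*t[0];b=o2+d2*t[1]; return (a+b)/2,np.linalg.norm(a-b)
E
python3 - <<'E'
import pickle,cv2,numpy as np
from h import *
t=pickle.load(open("top0.pkl","rb"));s=pickle.load(open("side0.pkl","rb"))
def crop(c,x,y,w,h,k,n): cv2.imwrite(n,cv2.resize(c["color"][y:y+h,x:x+w],None,fx=k,fy=k,interpolation=cv2.INTER_NEAREST))
crop(t,110,190,150,110,5,"pics/t_c1.png");crop(s,210,180,110,130,4,"pics/s_c1.png");crop(t,315,95,80,180,3,"pics/t_c2.png")
for n,c in(("top",t),("side",s)):
    hsv=cv2.cvtColor(c["color"],cv2.COLOR_BGR2HSV)
    m=cv2.inRange(hsv,(0,90,40),(14,255,255))|cv2.inRange(hsv,(170,90,40),(180,255,255))
    k,l,st,ce=cv2.connectedComponentsWithStats(m)
    for i in range(1,k):
        if st[i][4]>60: print(n,st[i],ce[i])
# robot TCP check
p=get_state()["ee_pos"]; print(proj(t,p),proj(s,p))
E
```

```text
top [    0     3   512    55 27523] [253.87352396  30.61781056]
top [ 120  209   80   79 4202] [159.43907663 247.93741076]
top [218 217  28  27 572] [231.61538462 229.9493007 ]
top [346 231  19  26 145] [352.31724138 242.30344828]
side [347 165  19  22 203] [354.3546798  175.34975369]
side [277 198  23  21 404] [287.97277228 207.73514851]
side [ 215  243   87   68 3269] [257.87457938 275.60079535]
[592.80140375 409.76968723] [512.73962242 104.24537346]
```

View pics/t_c1.png

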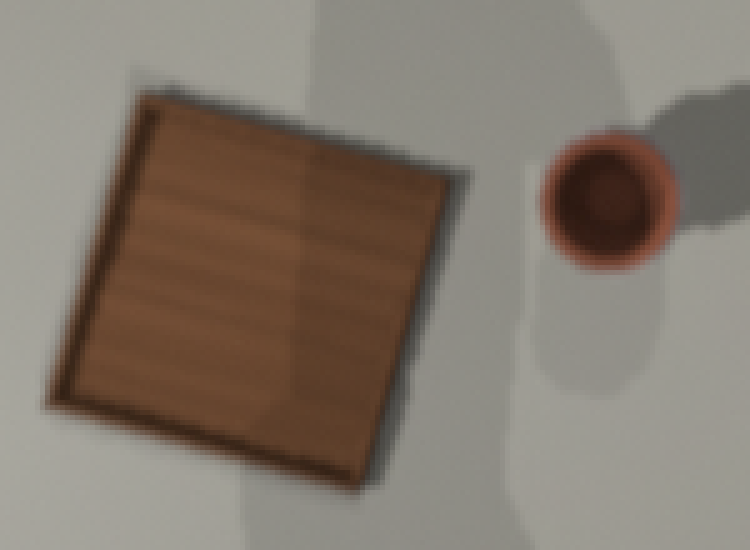

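View pics/s_c1.png

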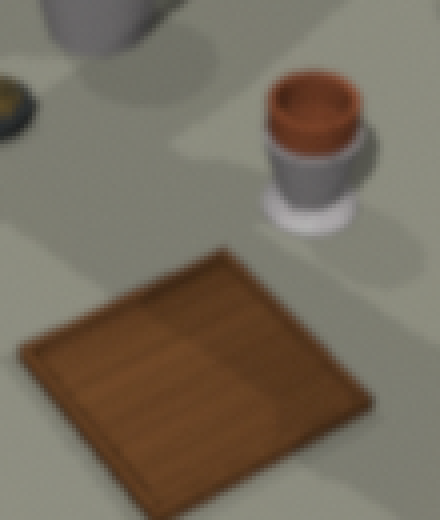

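View pics/t_c2.png

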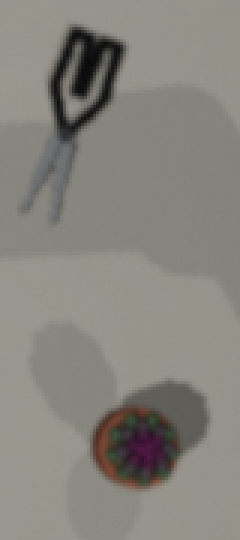

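```bash
python3 - <<'E'
import pickle
from h import *
t=pickle.load(open("top0.pkl","rb"));s=pickle.load(open("side0.pkl","rb"))
# empty pot
H=lambda c:cv2.cvtColor(c["color"],cv2.COLOR_BGR2HSV)
def clay(c,x,y,r,smin=90):
    h=H(c);m=cv2.inRange(h,(0,smin,40),(14,255,255))|cv2.inRange(h,(168,smin,40),(180,255,255));k=np.zeros_like(m);k[y-r:y+r,x-r:x+r]=255;return m&k
def circ(m):
    p=max(cv2.findContours(m,0,cv2.CHAIN_APPROX_NONE)[0],key=cv2.contourArea);return cv2.minEnclosingCircle(p),cv2.boundingRect(p)
for sm in(70,90,110):
    (c,r),_=circ(clay(t,231,230,20,sm));p=plane(t,c,.096);d=plane(t,(c[0]+r+.5,c[1]),.096)-p
    print("empty",c,r,p,np.linalg.norm(d)*2)
# side: compare predicted collar outline (circles) bbox
def bbox(c,p,z0,z1,R=.032):
    q=np.array([proj(c,(p[0]+R*np.cos(a),p[1]+R*np.sin(a),z)) for z in(z0,z1) for a in np.linspace(0,6.28,60)]);return q.min(0),q.max(0)
print("side pred bbox",bbox(s,p,.070,.096),circ(clay(s,288,208,20))[1])
# plant: saturated pixels
h=H(t);m=cv2.inRange(h,(0,60,30),(180,255,255));k=np.zeros_like(m);k[225:265,340:380]=255;m&=k
(c,r),b=circ(m);p=plane(t,c,.076);print("plant",c,r,b,p)
cs=circ(clay(s,355,175,20,60));print("side plant clay",cs[1],bbox(s,p,.05,.076),bbox(s,p,0,.0,.0155))
# tray
m=clay(t,160,248,50,70);(c_,sz,an)=cv2.minAreaRect(max(cv2.findContours(m,0,2)[0],key=cv2.contourArea))
box=cv2.boxPoints((c_,(sz[0]+1,sz[1]+1),an));P=[plane(t,b,.016) for b in box];print("tray",c_,sz,an,box,plane(t,c_,.012),np.array(P).round(3))
print([np.linalg.norm(P[i]-P[i-1]) for i in range(4)])
m=clay(s,258,276,60,70);q=max(cv2.findContours(m,0,2)[0],key=cv2.contourArea)[:,0]
for i in(q[:,0].argmin(),q[:,0].argmax(),q[:,1].argmin(),q[:,1].argmax()): print("side tray",q[i],plane(s,q[i],.016 if i!=q[:,1].argmin() else .016).round(3))
for n,u,sv in(("wide",(258,122),None),("jar",(131,147),None),("pin",(204,134),None)): print(n,plane(t,u,.085 if n!="pin" else .02).round(3))
print(plane(t,(347,108),.01),plane(t,(333,168),.01))
E
```

```text
empty (231.4042510986328, 229.86170959472656) 13.953357696533203 [0.51084932 0.04939638 0.096     ] 0.06506049957927752
empty (231.51089477539062, 229.87875366210938) 13.53572940826416 [0.51080756 0.049157   0.096     ] 0.06317929007219523
empty (231.43150329589844, 229.85617065429688) 13.23409366607666 [0.5108608  0.04933501 0.096     ] 0.06181950838412761
side pred bbox (array([275.34483081, 196.32176752]), array([299.53600882, 219.04464526])) (277, 198, 23, 21)
plant (359.78570556640625, 243.0) 14.354408264160156 (346, 230, 29, 28) [ 0.47541989 -0.2474189   0.076     ]
side plant clay (346, 164, 21, 24) (array([343.09165908, 159.79080278]), array([365.22977296, 178.68835176])) (array([346.66791211, 182.57478959]), array([356.60703259, 188.48705501]))
tray (159.16981506347656, 247.90565490722656) (65.93306732177734, 65.93306732177734) 15.945394515991211 [[117.79697 270.89056]
 [136.1849  206.5328 ]
 [200.54266 224.92075]
 [182.15472 289.2785 ]] [0.4669629  0.22986523 0.012     ] [[0.414 0.328 0.016]
 [0.569 0.286 0.016]
 [0.522 0.128 0.016]
 [0.367 0.173 0.016]]
[np.float64(0.16214426066646495), np.float64(0.16103887866500993), np.float64(0.1646672006397406), np.float64(0.16118725223699784)]
side tray [215 267] [0.559 0.285 0.016]
side tray [301 282] [0.363 0.189 0.016]
side tray [265 242] [0.518 0.136 0.016]
side tray [247 310] [0.411 0.334 0.016]
wide [ 0.761 -0.015  0.085]
jar [0.704 0.279 0.085]
pin [0.748 0.119 0.02 ]
[ 0.81618379 -0.24780677  0.01      ] [ 0.6606635  -0.20657294  0.01      ]
```

```bash
python3 - <<'E'
import pickle
from h import *
t=pickle.load(open("top0.pkl","rb"));s=pickle.load(open("side0.pkl","rb"))
g=cv2.cvtColor(t["color"],cv2.COLOR_BGR2GRAY).astype(int)
print([(x,int(np.argmax(g[45:75,x+0]-g[44:74,x])+45)) for x in range(20,512,45)])
# mat lower edge in top rows 320-345; saturation
h=cv2.cvtColor(t["color"],cv2.COLOR_BGR2HSV)
cv2.imwrite("pics/t_mat.png",cv2.resize(t["color"][:,50:450],None,fx=2,fy=1.5)) 
b=s["color"];cv2.imwrite("pics/s_pl.png",cv2.resize(b[145:205,325:395],None,fx=10,fy=10,interpolation=cv2.INTER_CUBIC))
cv2.imwrite("pics/t_pl.png",cv2.resize(t["color"][215:275,325:395],None,fx=10,fy=10,interpolation=cv2.INTER_CUBIC))
E
```

```text
[(20, 59), (65, 59), (110, 59), (155, 59), (200, 59), (245, 59), (290, 59), (335, 59), (380, 59), (425, 59), (470, 59)]
```

View pics/s_pl.png

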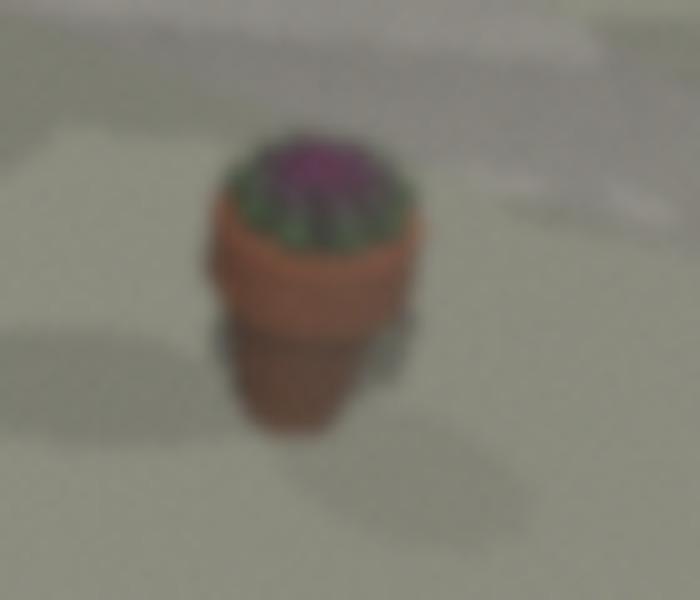

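View pics/t_pl.png

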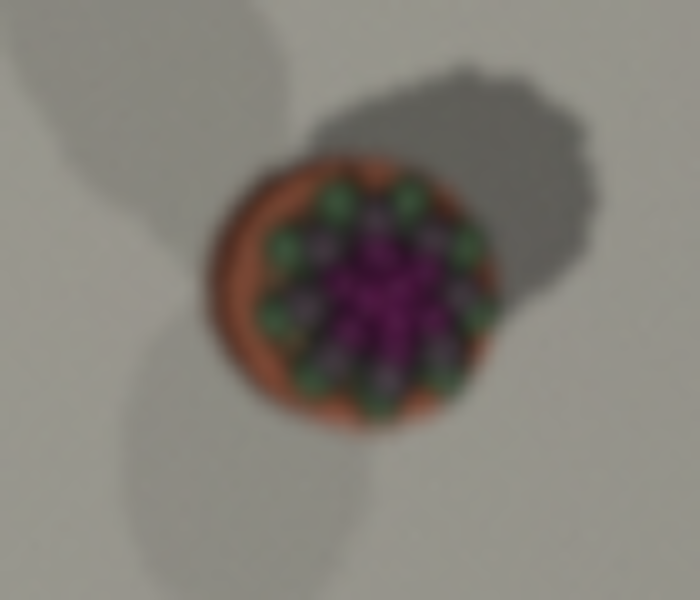

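```bash
cat > go.py <<'E'
import sys,numpy as np
from scipy.spatial.transform import Rotation as R
from workcell import get_state
s=get_state();q=s["tcp_rot"];M=R.from_quat([q[1],q[2],q[3],q[0]])
print("t",round(s["time_s"],2),"p",s["ee_pos"].round(4),"yaw x",np.degrees(np.arctan2(*M.as_matrix()[1::-1,0])).round(2),"j",s["joint_positions"].round(2),"F",s["force"].round(2),"w",round(s["gripper_width"],4))
a=list(map(float,sys.argv[1:]))
if a: d=np.array(a)-s["ee_pos"];print("tool mm",(M.inv().apply(d)*1000).round(1))
E
python3 go.py .511 .048 .180
```

```text
t 0.1 p [ 0.1705 -0.6266  0.2304] yaw x 15.23 j [ 1.57  0.5  -0.43  1.55  0.22  1.14 -0.21] F [-0.   -0.06  0.25] w 0.0854
tool mm [ 505.7 -561.3   51.4]
```

Request:
{"method": "drive_tool", "body": {
  "increments": [
    [[28, -31, 0, 0], [56, -62, 0, 0], [84, -93, 0, 0], [112, -124, 0, 0], [140, -155, 0, 0], [168, -187, 0, 0], [196, -218, 0, 0], [224, -249, 0, 0], [253, -281, 0, 0], [281, -312, 0, 0], [309, -343, 0, 0], [337, -374, 0, 0], [365, -405, 0, 0], [393, -436, 0, 0], [421, -467, 5, 0], [449, -498, 15, 0], [477, -530, 25, 0], [506, -561, 35, 0], [506, -561, 45, 0], [506, -561, 51, 0]]
  ],
  "claw": 0
}}

```text
time_s: 1.77
ee_pos: [0.5117, 0.0517, 0.1791]
tcp_rot: [-0.002, 0.991, 0.136, -0.0]
force: [-0.4, -0.8, 0.3]
gripper_width: 0.0854
```

```bash
python3 go.py .511 .048 .180
```

```text
t 1.77 p [0.5117 0.0517 0.1791] yaw x 15.61 j [ 0.53  0.41 -0.83  1.93  0.36  0.96 -1.77] F [-0.43 -0.78  0.26] w 0.0854
tool mm [-1.7  3.3 -0.9]
```

Request:
{"method": "drive_tool", "body": {
  "increments": [
    [[0, 0, 0, 0], [0, 0, 0, 0]]
  ]
}}

```text
time_s: 1.93
ee_pos: [0.5107, 0.0457, 0.1797]
tcp_rot: [0.0, 0.991, 0.132, -0.001]
force: [-0.3, -0.3, 0.9]
gripper_width: 0.0856
```

```bash
cat > snap.py <<'E'
import sys
from h import *
n=sys.argv[1];x,y=int(sys.argv[2]),int(sys.argv[3]);cam=sys.argv[4]
w,h,k=(160,120,5)
c=viewer.camera(cam);cv2.imwrite(f"pics/{n}.png",cv2.resize(c["color"][y:y+h,x:x+w],None,fx=k,fy=k,interpolation=cv2.INTER_CUBIC))
E
python3 go.py .511 .048 .180; python3 snap.py a1 210 130 side;python3 snap.py a2 150 170 top
```

```text
t 1.93 p [0.5107 0.0457 0.1797] yaw x 15.17 j [ 0.53  0.4  -0.82  1.93  0.36  0.96 -1.76] F [-0.27 -0.29  0.85] w 0.0856
tool mm [ 0.9 -2.1 -0.3]
```

View pics/a1.png

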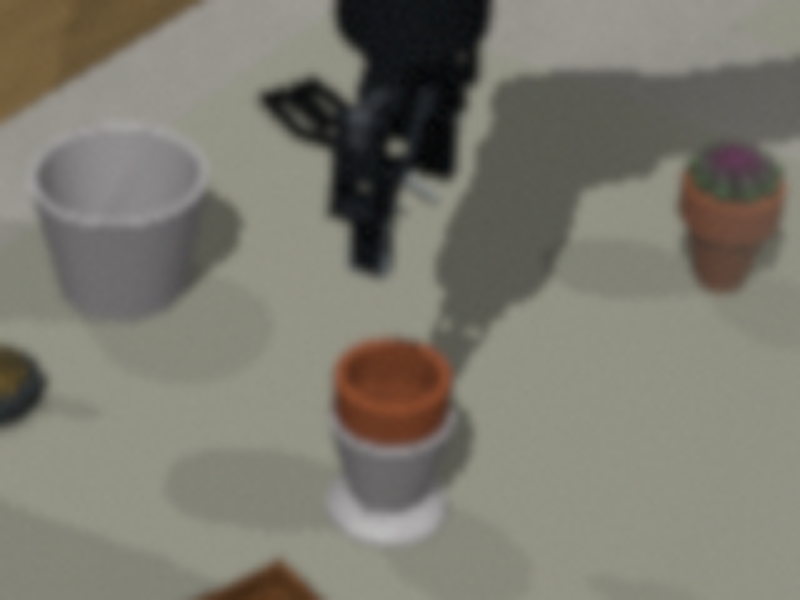

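View pics/a2.png

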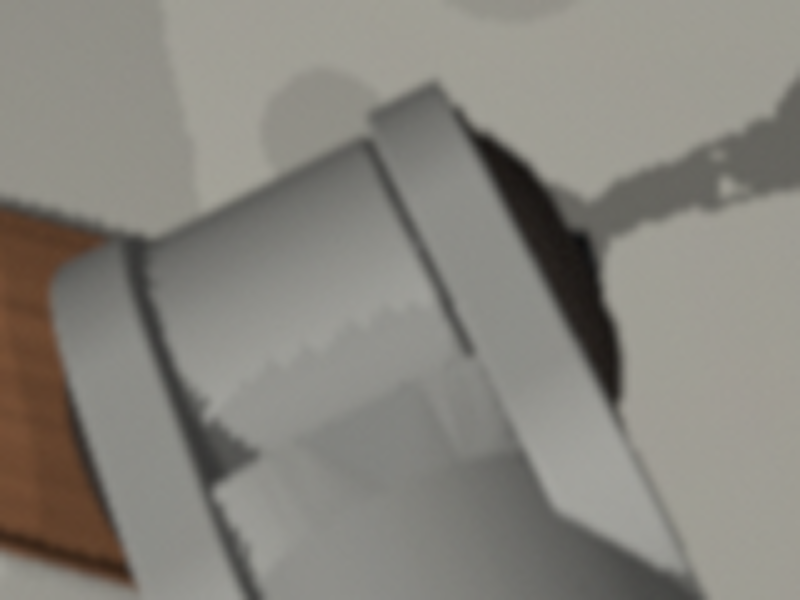

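Request:
{"method": "drive_tool", "body": {
  "increments": [
    [[0, 0, 15, 0], [0, 0, 30, 0], [0, 0, 45, 0], [0, 0, 60, 0], [0, 0, 72, 0], [0, 0, 84, 0], [0, 0, 94, 0], [0, 0, 102, 0], [0, 0, 108, 0], [0, 0, 111, 0], [0, 0, 111, 0], [0, 0, 111, 0]]
  ]
}}

```text
time_s: 3.03
ee_pos: [0.5118, 0.0473, 0.0695]
tcp_rot: [-0.0, 0.991, 0.133, 0.0]
force: [-0.1, 0.2, -0.5]
gripper_width: 0.0856
```

```bash
python3 go.py .511 .048 .068; python3 snap.py b1 210 130 side
```

```text
t 3.03 p [0.5118 0.0473 0.0695] yaw x 15.25 j [ 0.42  0.57 -0.71  2.    0.53  0.76 -1.9 ] F [-0.1   0.15 -0.49] w 0.0856
tool mm [-0.6 -0.9  1.5]
```

View pics/b1.png

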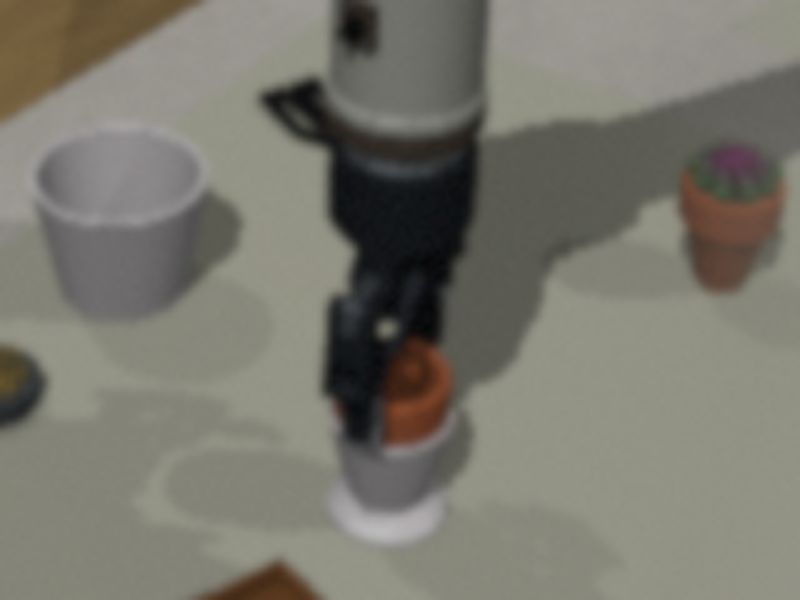

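Request:
{"method": "drive_tool", "body": {
  "increments": [
    [[0, 0, 0, 0], [0, 0, 0, 0], [0, 0, 0, 0], [0, 0, 0, 0], [0, 0, 0, 0], [0, 0, 0, 0]]
  ],
  "claw": 0.35
}}

```text
time_s: 3.58
ee_pos: [0.512, 0.0475, 0.0705]
tcp_rot: [0.0, 0.991, 0.133, 0.001]
force: [-3.2, 0.1, 8.5]
gripper_width: 0.0628
```

```bash
python3 go.py .511 .048 .068; python3 snap.py b2 210 130 side
```

```text
t 3.58 p [0.512  0.0475 0.0705] yaw x 15.26 j [ 0.42  0.56 -0.71  2.    0.53  0.76 -1.9 ] F [-3.22  0.12  8.47] w 0.0628
tool mm [-0.9 -0.7  2.5]
```

View pics/b2.png

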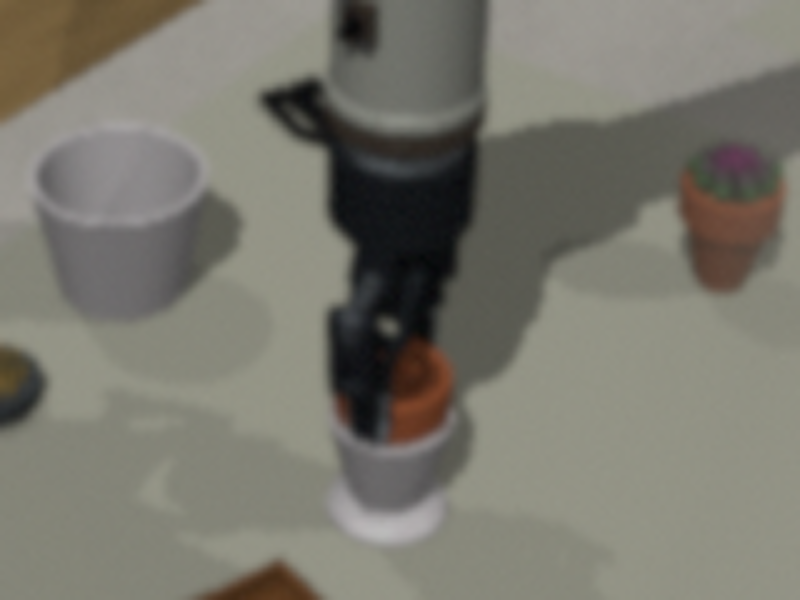

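Request:
{"method": "drive_tool", "body": {
  "increments": [
    [[0, 0, 0, 0], [0, 0, 0, 0], [0, 0, 0, 0], [0, 0, 0, 3], [0, 0, 0, 6]]
  ],
  "claw": 0
}}

```text
time_s: 4.05
ee_pos: [0.5116, 0.0469, 0.0692]
tcp_rot: [-0.0, 0.997, 0.079, -0.0]
force: [-0.5, -1.1, -0.9]
gripper_width: 0.0853
```

```bash
python3 go.py .511 .048 .068
```

```text
t 4.05 p [0.5116 0.0469 0.0692] yaw x 9.08 j [ 0.41  0.56 -0.68  2.    0.51  0.75 -1.99] F [-0.47 -1.11 -0.9 ] w 0.0853
tool mm [-0.4 -1.1  1.2]
```

Request:
{"method": "drive_tool", "body": {
  "increments": [
    [[0, 0, 0, -7], [0, 0, 0, -14], [0, 0, 0, -21], [0, 0, 0, -28], [0, 0, 0, -35], [0, 0, 0, -42], [0, 0, 0, -49], [0, 0, 0, -56], [0, 0, 0, -63], [0, 0, 0, -70], [0, 0, 0, -77], [0, 0, 0, -84], [0, 0, 0, -91], [0, 0, 0, -96], [0, 0, 0, -96], [0, 0, 0, -96]]
  ],
  "claw": 0
}}

```text
time_s: 5.38
ee_pos: [0.5116, 0.0469, 0.0691]
tcp_rot: [-0.0, 0.608, 0.794, 0.0]
force: [-1.0, 0.5, -0.1]
gripper_width: 0.0854
```

```bash
python3 go.py .511 .048 .068; python3 snap.py b3 210 130 side
```

```text
t 5.38 p [0.5116 0.0469 0.0691] yaw x 105.04 j [ 0.66  0.73 -1.05  2.    0.82  0.91 -0.57] F [-1.05  0.53 -0.06] w 0.0854
tool mm [ 1.2 -0.3  1.1]
```

View pics/b3.png

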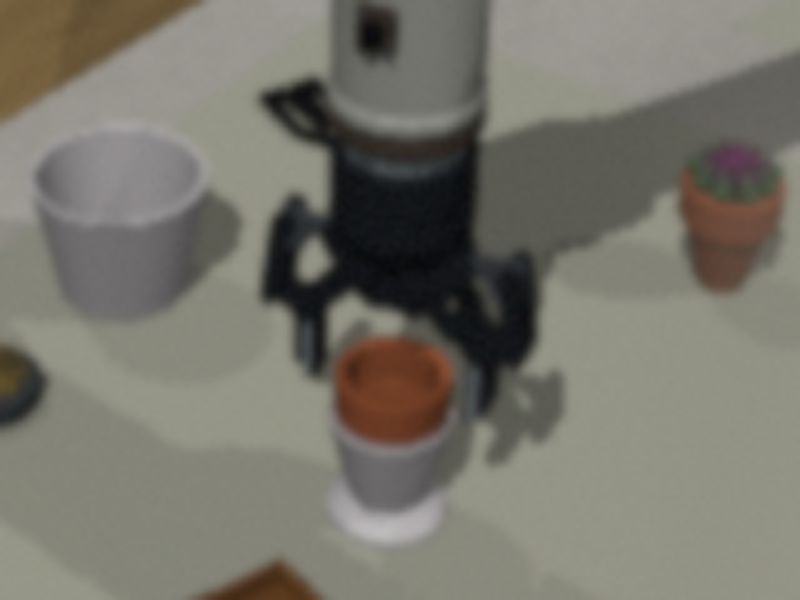

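Request:
{"method": "drive_tool", "body": {
  "increments": [
    [[0, 0, 0, 0], [0, 0, 0, 0], [0, 0, 0, 0], [0, 0, 0, 0], [0, 0, 0, 0], [0, 0, 0, 0], [0, 0, 0, 0]]
  ],
  "claw": 0.5
}}

```text
time_s: 6.02
ee_pos: [0.5118, 0.047, 0.07]
tcp_rot: [0.001, 0.608, 0.794, -0.0]
force: [-2.2, -1.0, 6.4]
gripper_width: 0.0615
```

```bash
python3 go.py .511 .048 .068; python3 snap.py b4 210 130 side
```

```text
t 6.02 p [0.5118 0.047  0.07  ] yaw x 105.17 j [ 0.66  0.73 -1.05  2.    0.82  0.91 -0.57] F [-2.25 -1.    6.41] w 0.0615
tool mm [ 1.1 -0.5  2. ]
```

View pics/b4.png

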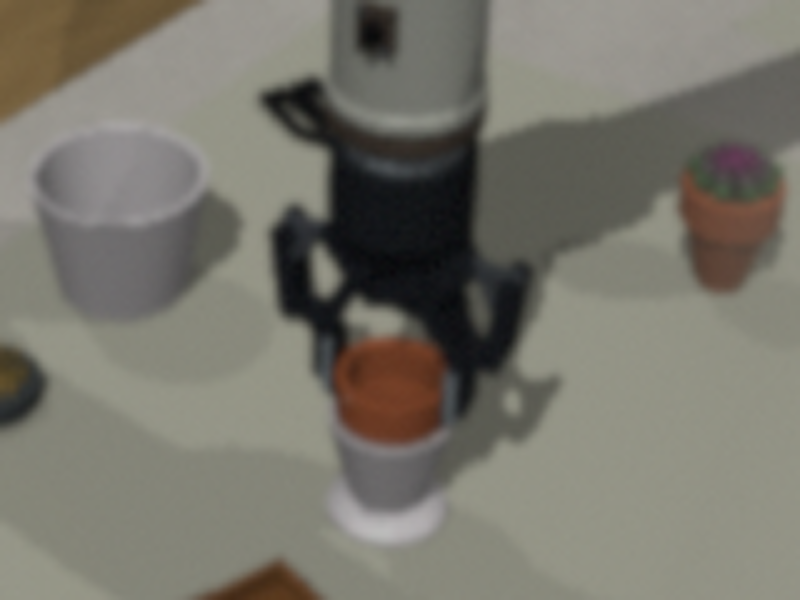

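Request:
{"method": "drive_tool", "body": {
  "increments": [
    [[0, 0, -2, 0], [0, 0, -5, 0], [0, 0, -10, 0], [0, 0, -16, 0], [0, 0, -24, 0], [0, 0, -33, 0], [0, 0, -42, 0], [0, 0, -52, 0], [0, 0, -62, 0], [0, 0, -72, 0], [0, 0, -80, 0], [0, 0, -85, 0], [0, 0, -85, 0]]
  ]
}}

```text
time_s: 7.15
ee_pos: [0.5124, 0.0472, 0.1556]
tcp_rot: [0.001, 0.607, 0.795, 0.001]
force: [0.2, 0.6, -1.2]
gripper_width: 0.0619
```

```bash
python3 go.py .467 .231 .155; python3 snap.py b5 210 130 side
```

```text
t 7.15 p [0.5124 0.0472 0.1556] yaw x 105.22 j [ 0.76  0.62 -1.18  1.94  0.68  1.04 -0.46] F [ 0.24  0.62 -1.19] w 0.0619
tool mm [189.3   4.5   0.5]
```

View pics/b5.png

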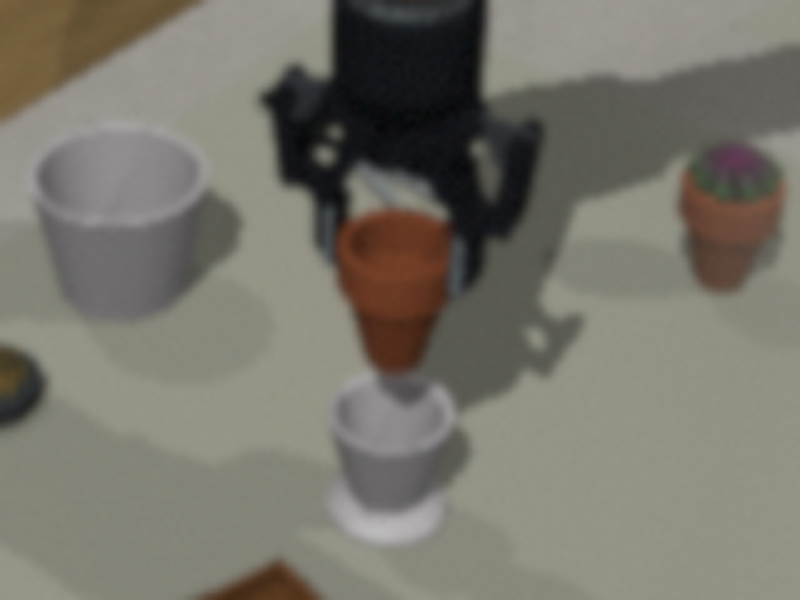

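Request:
{"method": "drive_tool", "body": {
  "increments": [
    [[10, 0, 0, 0], [30, 1, 0, 0], [55, 1, 0, 0], [80, 2, 0, 0], [105, 2, 0, 0], [130, 3, 0, 0], [155, 4, 5, 0], [175, 4, 15, 0], [186, 4, 28, 0], [189, 4, 42, 0], [189, 4, 56, 0], [189, 4, 68, 0], [189, 4, 76, 0], [189, 4, 82, 0], [189, 4, 84, 0], [189, 4, 84, 0]]
  ]
}}

```text
time_s: 8.53
ee_pos: [0.4659, 0.2298, 0.0698]
tcp_rot: [-0.0, 0.608, 0.794, -0.0]
force: [0.2, -0.6, -1.3]
gripper_width: 0.0616
```

```bash
python3 go.py .467 .231 .056; python3 snap.py c1 180 180 side
```

```text
t 8.53 p [0.4659 0.2298 0.0698] yaw x 105.17 j [ 0.28  0.73 -1.03  1.98  0.8   0.91 -0.92] F [ 0.15 -0.6  -1.31] w 0.0616
tool mm [ 0.9  1.4 13.8]
```

View pics/c1.png

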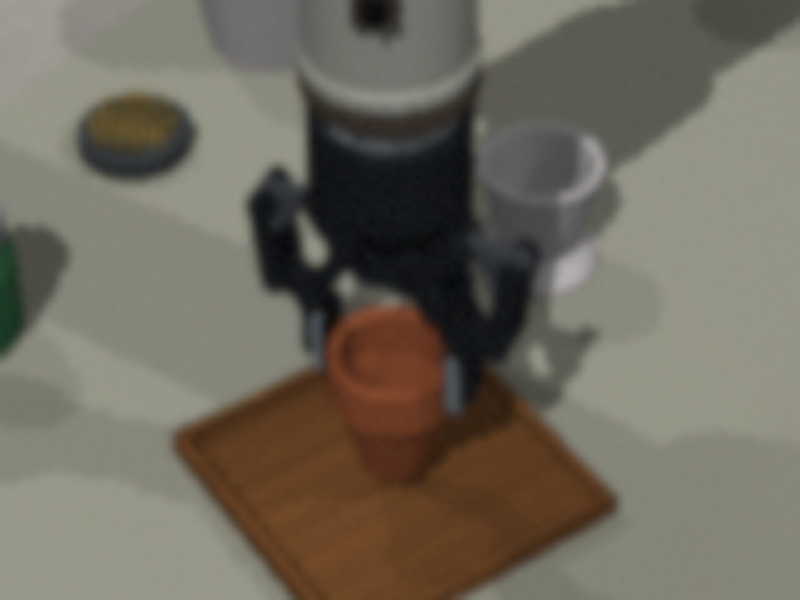

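Request:
{"method": "drive_tool", "body": {
  "increments": [
    [[0, 0, 2, 0], [0, 0, 4, 0], [0, 0, 6, 0], [0, 0, 8, 0], [0, 0, 10, 0], [0, 0, 10, 0], [0, 0, 10, 0]]
  ]
}}

```text
time_s: 9.17
ee_pos: [0.4657, 0.2305, 0.0602]
tcp_rot: [-0.0, 0.607, 0.795, -0.0]
force: [0.5, -0.3, -1.5]
gripper_width: 0.0617
```

Request:
{"method": "drive_tool", "body": {
  "increments": [
    [[0, 0, 1, 0], [0, 0, 2, 0], [0, 0, 2, 0], [0, 0, 2, 0]]
  ]
}}

```text
time_s: 9.5
ee_pos: [0.4658, 0.2304, 0.0583]
tcp_rot: [0.0, 0.607, 0.795, -0.0]
force: [-0.4, -0.9, -1.6]
gripper_width: 0.0617
```

Request:
{"method": "drive_tool", "body": {
  "increments": [
    [[0, 0, 1, 0], [0, 0, 2, 0], [0, 0, 2, 0], [0, 0, 2, 0]]
  ]
}}

```text
time_s: 9.83
ee_pos: [0.4658, 0.2304, 0.0562]
tcp_rot: [-0.0, 0.607, 0.795, -0.0]
force: [0.3, 0.5, -2.4]
gripper_width: 0.0614
```

Request:
{"method": "drive_tool", "body": {
  "increments": [
    [[0, 0, 1, 0], [0, 0, 2, 0], [0, 0, 2, 0], [0, 0, 2, 0]]
  ]
}}

```text
time_s: 10.17
ee_pos: [0.4659, 0.2306, 0.056]
tcp_rot: [0.001, 0.607, 0.795, -0.0]
force: [-4.8, -3.8, 16.8]
gripper_width: 0.0616
```

Request:
{"method": "drive_tool", "body": {
  "increments": [
    [[0, 0, -1, 0], [0, 0, -1, 0]]
  ]
}}

```text
time_s: 10.33
ee_pos: [0.4661, 0.2308, 0.056]
tcp_rot: [0.0, 0.607, 0.795, 0.0]
force: [-1.2, -0.8, 7.5]
gripper_width: 0.0618
```

Request:
{"method": "drive_tool", "body": {
  "increments": [
    [[0, 0, 0, 0], [0, 0, 0, 0], [0, 0, 0, 0], [0, 0, 0, 0], [0, 0, 0, 0], [0, 0, 0, 0]]
  ],
  "claw": 0
}}

```text
time_s: 10.83
ee_pos: [0.4658, 0.2305, 0.0552]
tcp_rot: [-0.0, 0.607, 0.795, -0.0]
force: [0.3, -0.0, -0.6]
gripper_width: 0.0856
```

```bash
python3 go.py .473 -.25 .156; python3 snap.py c2 180 180 side
```

```text
t 10.83 p [0.4658 0.2305 0.0552] yaw x 105.23 j [ 0.26  0.75 -1.    1.99  0.83  0.89 -0.93] F [ 0.32 -0.04 -0.58] w 0.0856
tool mm [-465.5 -119.3 -100.8]
```

View pics/c2.png

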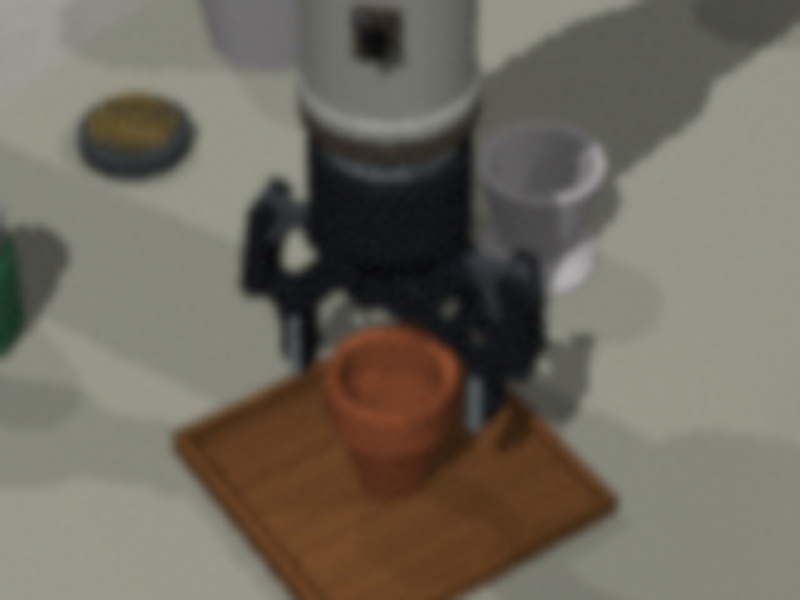

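Request:
{"method": "drive_tool", "body": {
  "increments": [
    [[0, 0, -20, 0], [0, 0, -50, 0], [0, 0, -85, 0], [-15, -4, -115, 0], [-45, -12, -125, 0], [-80, -20, -125, 0], [-118, -30, -125, 0], [-156, -40, -125, 0], [-194, -50, -125, 0], [-232, -60, -125, 0], [-270, -69, -125, 0], [-308, -79, -125, 0], [-346, -89, -125, 0], [-384, -98, -125, 0], [-420, -108, -125, 0], [-448, -115, -125, 0], [-465, -119, -125, 0], [-465, -119, -125, 0], [-465, -119, -125, 0], [-465, -119, -125, 0]]
  ]
}}

```text
time_s: 12.55
ee_pos: [0.4731, -0.2483, 0.1803]
tcp_rot: [-0.0, 0.607, 0.795, 0.0]
force: [0.0, 0.8, -1.1]
gripper_width: 0.0854
```

```bash
python3 go.py .473 -.25 .053; python3 snap.py d1 280 100 side
```

```text
t 12.55 p [ 0.4731 -0.2483  0.1803] yaw x 105.29 j [ 1.35  0.66 -1.25  1.87  0.7   1.13  0.11] F [ 0.    0.76 -1.11] w 0.0854
tool mm [ -1.7  -0.6 127.3]
```

View pics/d1.png

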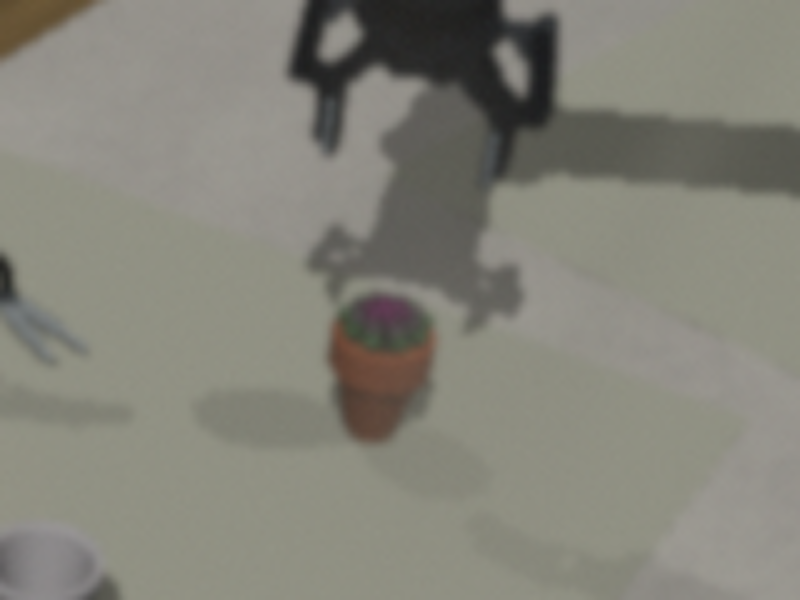

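Request:
{"method": "drive_tool", "body": {
  "increments": [
    [[-1, -1, 20, 0], [-2, -1, 45, 0], [-2, -1, 65, 0], [-2, -1, 80, 0], [-2, -1, 88, 0], [-2, -1, 90, 0], [-2, -1, 90, 0]]
  ]
}}

```text
time_s: 13.18
ee_pos: [0.473, -0.2509, 0.0904]
tcp_rot: [-0.0, 0.607, 0.795, 0.0]
force: [1.5, -0.2, -0.4]
gripper_width: 0.0854
```

```bash
python3 go.py .473 -.25 .053; python3 snap.py d2 280 100 side
```

```text
t 13.18 p [ 0.473  -0.2509  0.0904] yaw x 105.3 j [ 1.27  0.77 -1.12  1.93  0.83  1.    0.02] F [ 1.51 -0.17 -0.36] w 0.0854
tool mm [ 0.8  0.2 37.4]
```

View pics/d2.png

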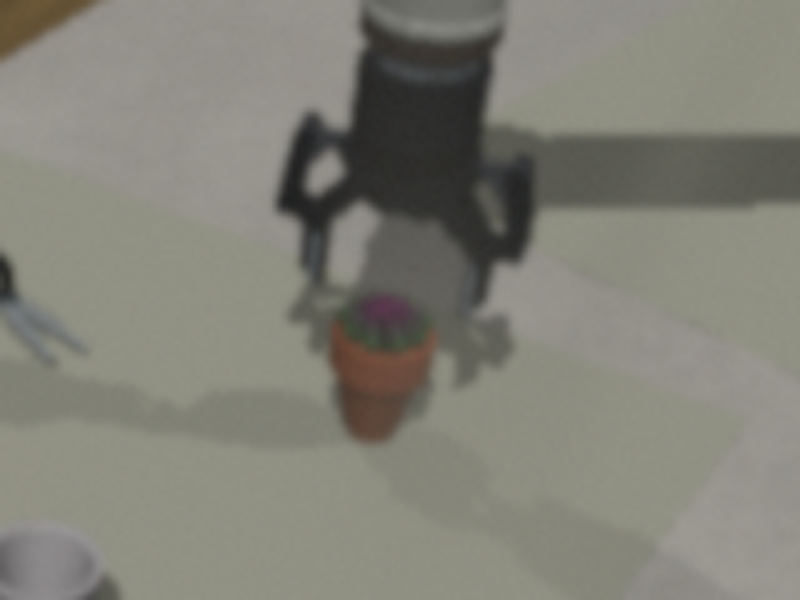

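Request:
{"method": "drive_tool", "body": {
  "increments": [
    [[1, 1, 5, 0], [1, 2, 12, 0], [1, 2, 20, 0], [1, 2, 28, 0], [1, 2, 35, 0], [1, 2, 39, 0], [1, 2, 40, 0], [1, 2, 40, 0], [1, 2, 40, 0]]
  ]
}}

```text
time_s: 13.98
ee_pos: [0.4746, -0.2501, 0.0504]
tcp_rot: [0.0, 0.607, 0.795, 0.0]
force: [-0.3, -0.1, 0.8]
gripper_width: 0.0852
```

```bash
python3 go.py .473 -.25 .053; python3 snap.py d3 280 100 side
```

```text
t 13.98 p [ 0.4746 -0.2501  0.0504] yaw x 105.24 j [ 1.22  0.82 -1.06  1.95  0.9   0.94 -0.03] F [-0.3  -0.07  0.77] w 0.0852
tool mm [ 0.5 -1.5 -2.6]
```

View pics/d3.png

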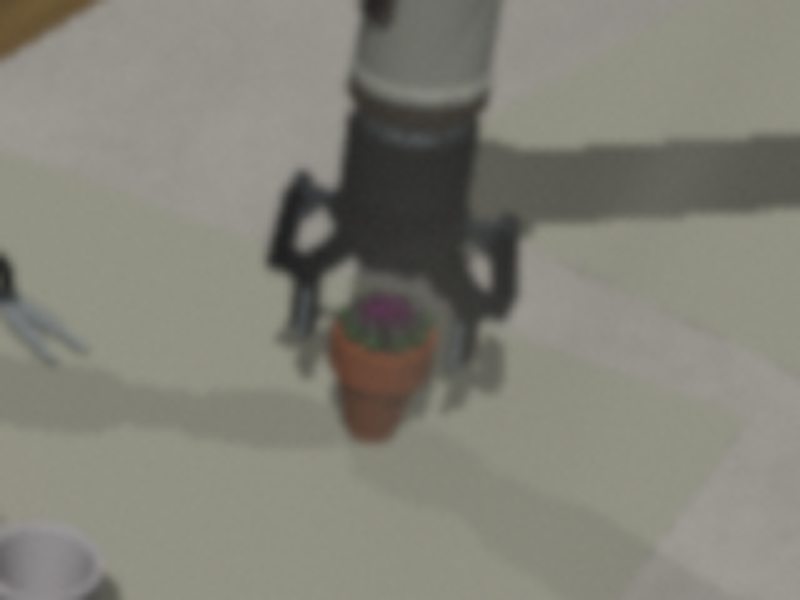

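Request:
{"method": "drive_tool", "body": {
  "increments": [
    [[0, 0, 0, 7], [0, 0, 0, 14], [0, 0, 0, 21], [0, 0, 0, 28], [0, 0, 0, 35], [0, 0, 0, 42], [0, 0, 0, 49], [0, 0, 0, 56], [0, 0, 0, 63], [0, 0, 0, 70], [0, 0, 0, 77], [0, 0, 0, 84], [0, 0, 0, 90], [0, 0, 0, 90], [0, 0, 0, 90]]
  ]
}}

```text
time_s: 15.28
ee_pos: [0.4748, -0.2502, 0.0508]
tcp_rot: [0.0, 0.991, 0.134, 0.0]
force: [-0.2, -0.9, -0.3]
gripper_width: 0.0854
```

```bash
python3 go.py .4746 -.25 .050; python3 snap.py d4 280 100 side
```

```text
t 15.28 p [ 0.4748 -0.2502  0.0508] yaw x 15.44 j [ 1.01  0.65 -0.74  1.95  0.62  0.78 -1.38] F [-0.2  -0.89 -0.3 ] w 0.0854
tool mm [-0.1 -0.2  0.8]
```

View pics/d4.png

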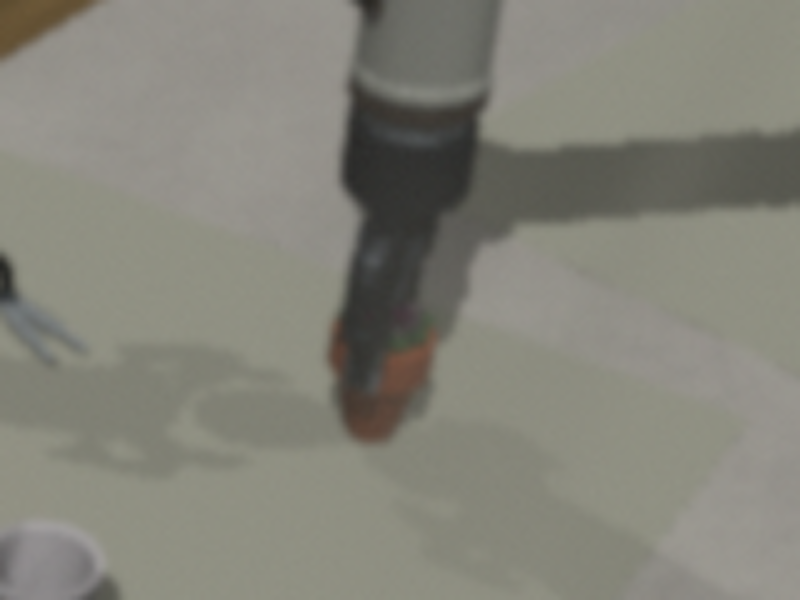

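Request:
{"method": "drive_tool", "body": {
  "increments": [
    [[0, 0, 0, 0], [0, 0, 0, 0], [0, 0, 0, 0], [0, 0, 0, 0], [0, 0, 0, 0], [0, 0, 0, 0]]
  ],
  "claw": 0.28
}}

```text
time_s: 15.83
ee_pos: [0.4749, -0.2503, 0.0511]
tcp_rot: [0.0, 0.991, 0.133, 0.0]
force: [-1.3, 0.1, 7.6]
gripper_width: 0.0629
```

Request:
{"method": "drive_tool", "body": {
  "increments": [
    [[0, 0, 0, 0], [0, 0, 0, 0], [0, 0, 0, 0], [0, 0, 0, 0], [0, 0, 0, 0], [0, 0, 0, 0]]
  ],
  "claw": 0
}}

```text
time_s: 16.33
ee_pos: [0.4743, -0.2501, 0.0502]
tcp_rot: [-0.0, 0.991, 0.133, -0.0]
force: [1.2, 0.0, -1.0]
gripper_width: 0.0856
```

```bash
python3 go.py .4746 -.25 .050; python3 snap.py d5 280 100 side
```

```text
t 16.33 p [ 0.4743 -0.2501  0.0502] yaw x 15.24 j [ 1.01  0.65 -0.73  1.95  0.61  0.78 -1.38] F [ 1.22  0.02 -1.02] w 0.0856
tool mm [ 0.3 -0.   0.2]
```

View pics/d5.png

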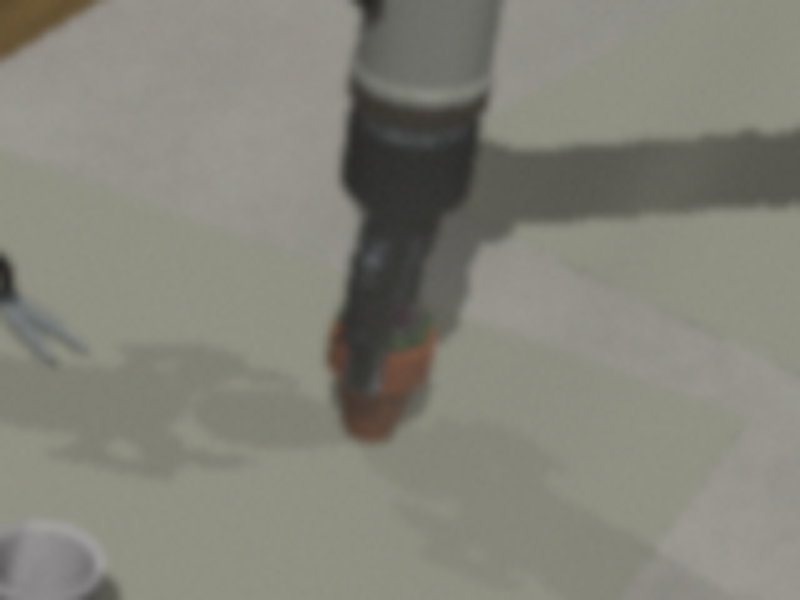

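Pot upright and centred. I'll turn back to yaw 105°, then grip.

Request:
{"method": "drive_tool", "body": {
  "increments": [
    [[0, 0, 0, -7], [0, 0, 0, -14], [0, 0, 0, -21], [0, 0, 0, -28], [0, 0, 0, -35], [0, 0, 0, -42], [0, 0, 0, -49], [0, 0, 0, -56], [0, 0, 0, -63], [0, 0, 0, -70], [0, 0, 0, -77], [0, 0, 0, -84], [0, 0, 0, -90], [0, 0, 0, -90], [0, 0, 0, -90]]
  ]
}}

```text
time_s: 17.63
ee_pos: [0.4743, -0.2501, 0.0501]
tcp_rot: [-0.0, 0.609, 0.794, 0.0]
force: [0.4, -0.2, 0.4]
gripper_width: 0.0856
```

Request:
{"method": "drive_tool", "body": {
  "increments": [
    [[0, 0, 0, 0], [0, 0, 0, 0], [0, 0, 0, 0], [0, 0, 0, 0], [0, 0, 0, 0], [0, 0, 0, 0], [0, 0, 0, 0]]
  ],
  "claw": 0.5
}}

```text
time_s: 18.22
ee_pos: [0.4745, -0.2503, 0.0509]
tcp_rot: [0.0, 0.608, 0.794, -0.0]
force: [-1.9, 0.4, 5.0]
gripper_width: 0.0615
```

Request:
{"method": "drive_tool", "body": {
  "increments": [
    [[0, 0, -2, 0], [0, 0, -5, 0], [0, 0, -10, 0], [0, 0, -18, 0], [0, 0, -30, 0], [0, 0, -45, 0], [0, 0, -60, 0], [0, 0, -75, 0], [0, 0, -90, 0], [0, 0, -103, 0], [0, 0, -110, 0], [0, 0, -110, 0], [0, 0, -110, 0]]
  ]
}}

```text
time_s: 19.3
ee_pos: [0.4743, -0.2505, 0.1605]
tcp_rot: [0.0, 0.607, 0.794, -0.0]
force: [0.4, 0.1, -3.2]
gripper_width: 0.0613
```

```bash
python3 go.py .5118 .047 .160; python3 snap.py e1 280 50 side
```

```text
t 19.3 p [ 0.4743 -0.2505  0.1605] yaw x 105.2 j [ 1.33  0.69 -1.22  1.89  0.73  1.11  0.09] F [ 0.44  0.06 -3.2 ] w 0.0613
tool mm [277.2 114.2   0.3]
```

View pics/e1.png

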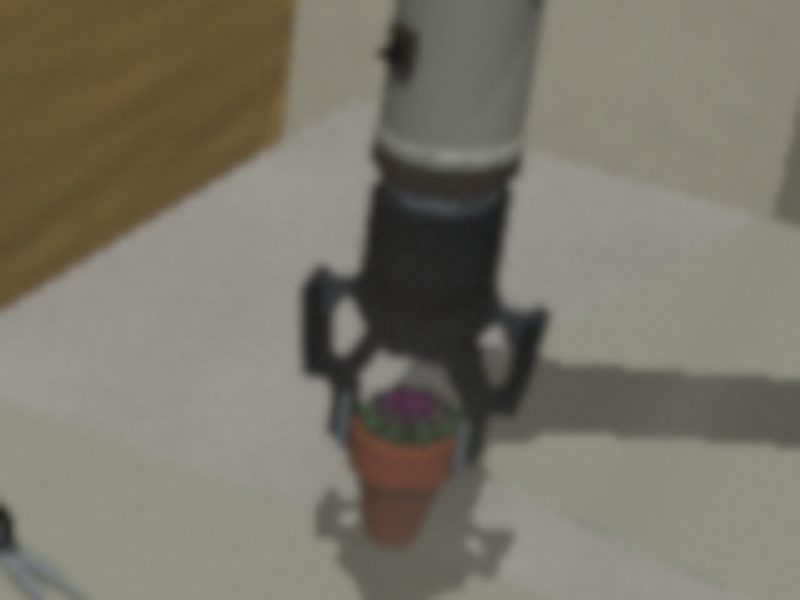

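Request:
{"method": "drive_tool", "body": {
  "increments": [
    [[8, 3, 0, 0], [28, 11, 0, 0], [55, 22, 0, 0], [84, 34, 0, 0], [113, 46, 0, 0], [142, 58, 0, 0], [171, 70, 0, 0], [200, 82, 0, 0], [227, 93, 0, 0], [250, 103, 0, 0], [266, 110, 0, 0], [275, 113, 0, 0], [277, 114, 0, 0], [277, 114, 0, 0], [277, 114, 0, 0], [277, 114, 0, 0]]
  ]
}}

```text
time_s: 20.68
ee_pos: [0.5114, 0.0453, 0.1599]
tcp_rot: [-0.0, 0.608, 0.794, -0.001]
force: [0.7, -0.6, -3.3]
gripper_width: 0.0611
```

```bash
python3 go.py .5118 .047 .110; python3 snap.py e2 210 130 side
```

```text
t 20.68 p [0.5114 0.0453 0.1599] yaw x 105.1 j [ 0.78  0.63 -1.2   1.94  0.68  1.06 -0.47] F [ 0.71 -0.61 -3.29] w 0.0611
tool mm [ 1.6  0.8 49.9]
```

View pics/e2.png

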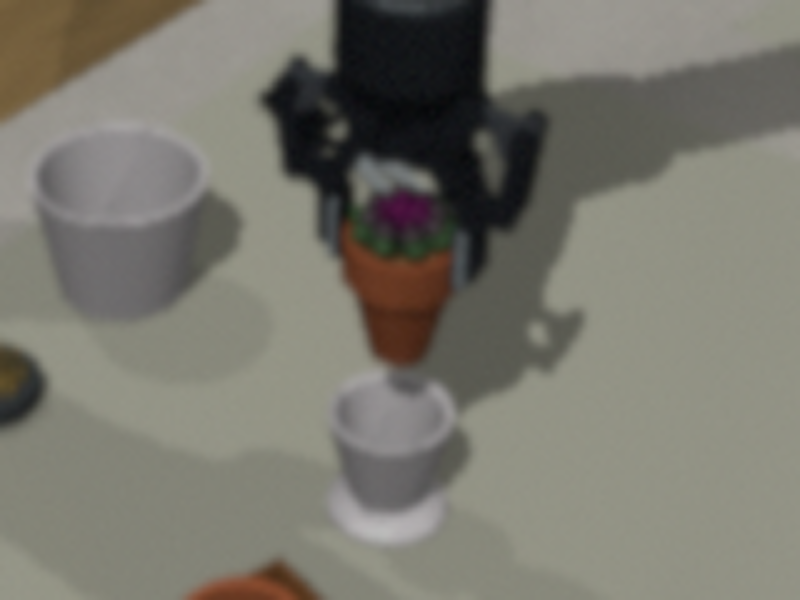

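Request:
{"method": "drive_tool", "body": {
  "increments": [
    [[1, 1, 6, 0], [1, 1, 14, 0], [1, 1, 21, 0], [1, 1, 26, 0], [1, 1, 28, 0], [1, 1, 28, 0], [1, 1, 28, 0], [1, 1, 28, 0]]
  ]
}}

```text
time_s: 21.4
ee_pos: [0.5125, 0.0485, 0.1325]
tcp_rot: [0.0, 0.607, 0.795, 0.0]
force: [-0.1, -0.6, -3.6]
gripper_width: 0.061
```

```bash
python3 go.py .5118 .047 .110; python3 snap.py e3 210 130 side
```

```text
t 21.4 p [0.5125 0.0485 0.1325] yaw x 105.25 j [ 0.74  0.66 -1.16  1.96  0.73  1.02 -0.5 ] F [-0.07 -0.62 -3.63] w 0.061
tool mm [-1.3 -1.1 22.5]
```

View pics/e3.png

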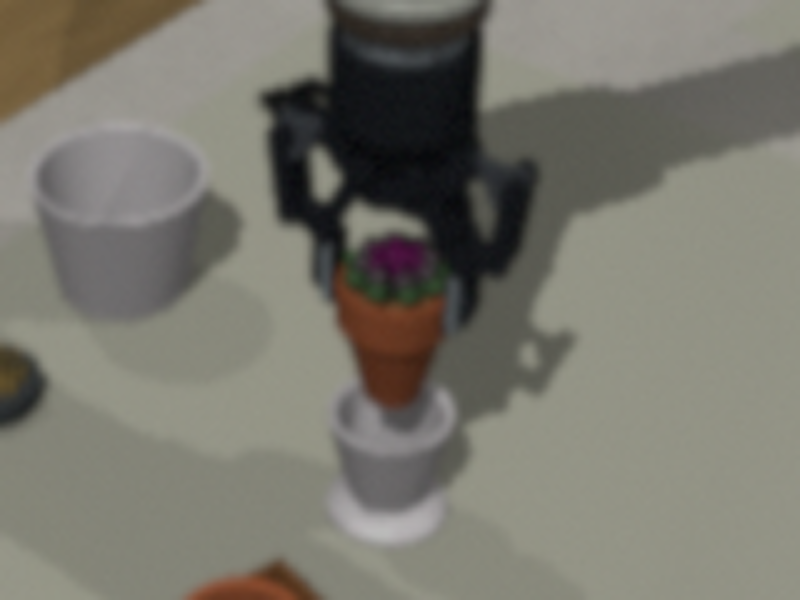

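Request:
{"method": "drive_tool", "body": {
  "increments": [
    [[-1, -1, 4, 0], [-1, -1, 9, 0], [-1, -1, 14, 0], [-1, -1, 19, 0], [-1, -1, 24, 0], [-1, -1, 29, 0], [-1, -1, 34, 0], [-1, -1, 38, 0], [-1, -1, 40, 0], [-1, -1, 40, 0], [-1, -1, 40, 0]]
  ]
}}

```text
time_s: 22.37
ee_pos: [0.5116, 0.0472, 0.0923]
tcp_rot: [-0.0, 0.607, 0.795, 0.0]
force: [-0.9, 0.3, -3.0]
gripper_width: 0.0611
```

```bash
python3 go.py .5118 .047 .070; python3 snap.py e4 210 130 side
```

```text
t 22.37 p [0.5116 0.0472 0.0923] yaw x 105.24 j [ 0.69  0.71 -1.1   1.99  0.79  0.96 -0.55] F [-0.86  0.27 -3.02] w 0.0611
tool mm [-0.2  0.1 22.3]
```

View pics/e4.png

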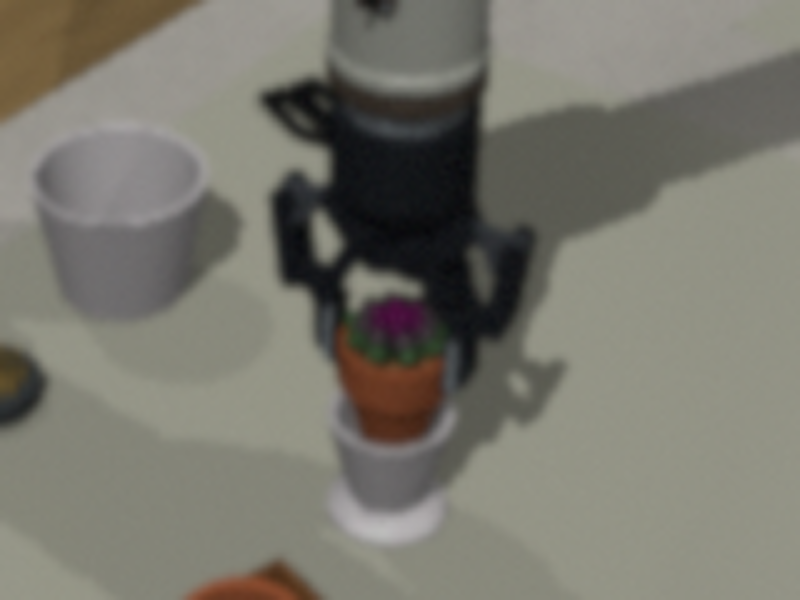

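Request:
{"method": "drive_tool", "body": {
  "increments": [
    [[0, 0, 2, 0], [0, 0, 4, 0], [0, 0, 6, 0], [0, 0, 8, 0], [0, 0, 10, 0], [0, 0, 12, 0], [0, 0, 14, 0], [0, 0, 14, 0], [0, 0, 14, 0]]
  ]
}}

```text
time_s: 23.17
ee_pos: [0.5115, 0.0472, 0.0782]
tcp_rot: [-0.0, 0.607, 0.795, -0.0]
force: [-0.2, -0.3, -1.9]
gripper_width: 0.0615
```

Request:
{"method": "drive_tool", "body": {
  "increments": [
    [[0, 0, 1, 0], [0, 0, 2, 0], [0, 0, 3, 0], [0, 0, 4, 0], [0, 0, 4, 0], [0, 0, 4, 0]]
  ]
}}

```text
time_s: 23.67
ee_pos: [0.5117, 0.0478, 0.0744]
tcp_rot: [-0.0, 0.607, 0.795, 0.0]
force: [-0.6, 4.0, -1.3]
gripper_width: 0.061
```

Request:
{"method": "drive_tool", "body": {
  "increments": [
    [[1, 0, 0, 0], [1, 0, 1, 0], [1, 0, 2, 0], [1, 0, 2, 0], [1, 0, 2, 0]]
  ]
}}

```text
time_s: 24.08
ee_pos: [0.5113, 0.0482, 0.0723]
tcp_rot: [-0.0, 0.607, 0.795, 0.0]
force: [-0.1, 3.4, -1.7]
gripper_width: 0.0612
```

```bash
python3 go.py .5118 .047 .070; python3 snap.py e5 210 130 side
```

```text
t 24.08 p [0.5113 0.0482 0.0723] yaw x 105.24 j [ 0.67  0.74 -1.07  2.    0.83  0.93 -0.57] F [-0.14  3.43 -1.72] w 0.0612
tool mm [-1.3  0.1  2.3]
```

View pics/e5.png

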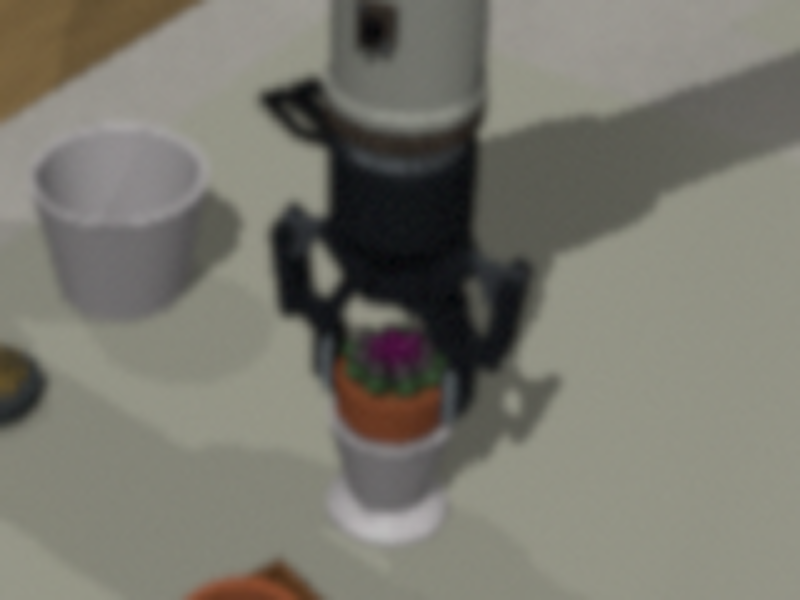

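Almost seated. I'll go on with a slight shift to relieve the side load.

Request:
{"method": "drive_tool", "body": {
  "increments": [
    [[1, 0, 0, 0], [1, 0, 1, 0], [1, 0, 2, 0], [1, 0, 2, 0], [1, 0, 2, 0]]
  ]
}}

```text
time_s: 24.55
ee_pos: [0.5111, 0.0488, 0.0709]
tcp_rot: [0.0, 0.607, 0.795, -0.0]
force: [-3.5, 1.7, 6.3]
gripper_width: 0.0608
```

Request:
{"method": "drive_tool", "body": {
  "increments": [
    [[0, 0, 0, 0], [0, 0, 0, 0], [0, 0, 0, 0], [0, 0, 0, 0], [0, 0, 0, 0], [0, 0, 0, 0], [0, 0, 0, 0]]
  ],
  "claw": 0
}}

```text
time_s: 25.13
ee_pos: [0.5111, 0.0489, 0.0703]
tcp_rot: [0.0, 0.607, 0.795, -0.0]
force: [0.0, 0.5, -0.3]
gripper_width: 0.0855
```

```bash
python3 go.py; python3 snap.py f1 210 130 side
```

```text
t 25.13 p [0.5111 0.0489 0.0703] yaw x 105.23 j [ 0.67  0.74 -1.06  2.    0.83  0.92 -0.58] F [ 0.03  0.52 -0.33] w 0.0855
```

View pics/f1.png

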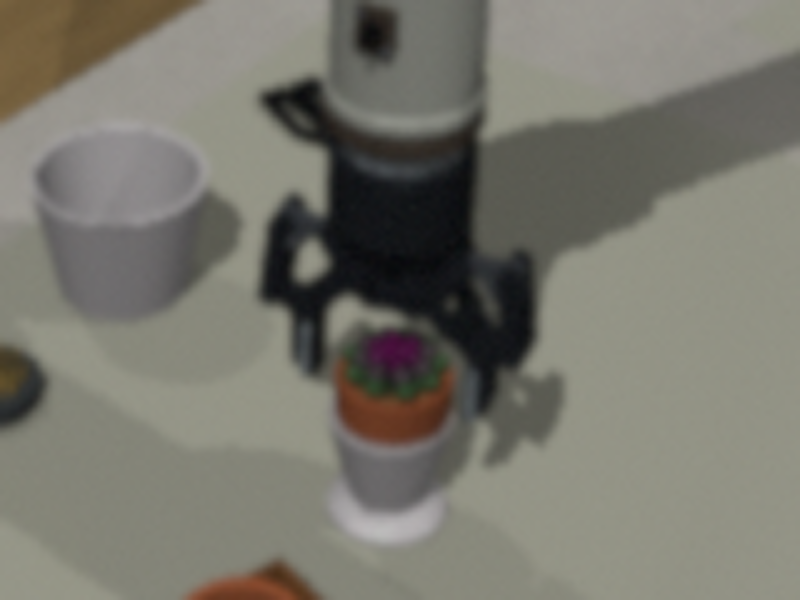

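Request:
{"method": "drive_tool", "body": {
  "increments": [
    [[0, 0, -4, 0], [0, 0, -12, 0], [0, 0, -25, 0], [0, 0, -45, 0], [0, 0, -70, 0], [0, 0, -95, 0], [-20, -3, -115, 0], [-50, -6, -125, 0], [-85, -10, -130, 0], [-120, -15, -130, 0], [-155, -20, -130, 0], [-190, -25, -130, 0], [-220, -28, -130, 0], [-240, -30, -130, 0], [-250, -30, -130, 0], [-250, -30, -130, 0], [-250, -30, -130, 0]]
  ]
}}

```text
time_s: 26.6
ee_pos: [0.5479, -0.1989, 0.201]
tcp_rot: [-0.0, 0.607, 0.795, 0.001]
force: [-0.5, 0.1, 0.0]
gripper_width: 0.0854
```

```bash
python3 go.py; python3 snap.py g1 200 180 side;python3 snap.py g2 130 170 top; python3 snap.py g3 290 100 top
python3 - <<'E'
from h import *
for n in("side","top"): cv2.imwrite(f"pics/full_{n}.png",viewer.camera(n)["color"])
E
```

```text
t 26.6 p [ 0.5479 -0.1989  0.201 ] yaw x 105.26 j [ 1.14  0.7  -1.21  1.74  0.7   1.21  0.01] F [-0.46  0.12  0.  ] w 0.0854
```

View pics/g1.png

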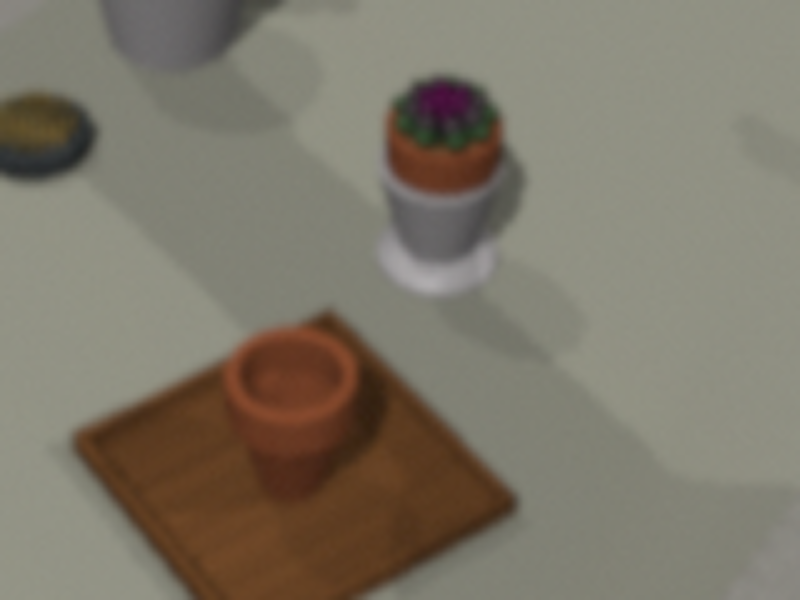

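View pics/g2.png

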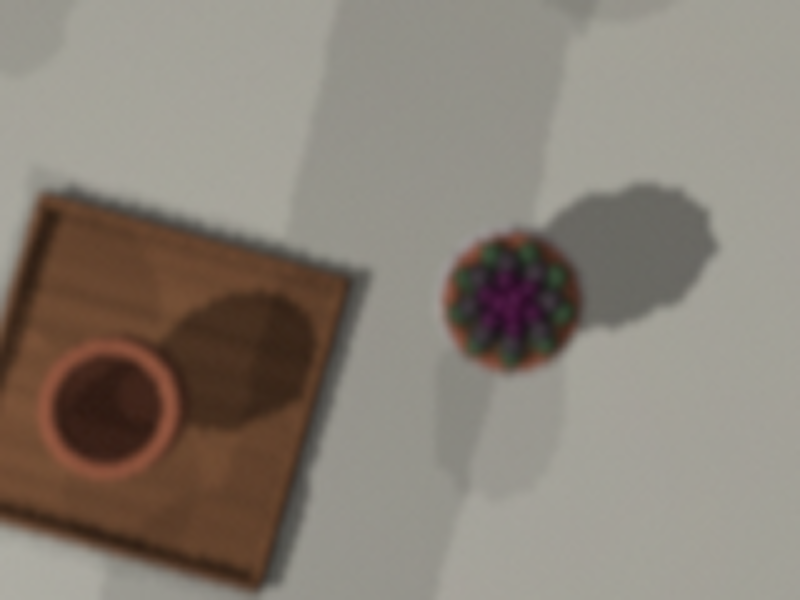

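View pics/full_top.png

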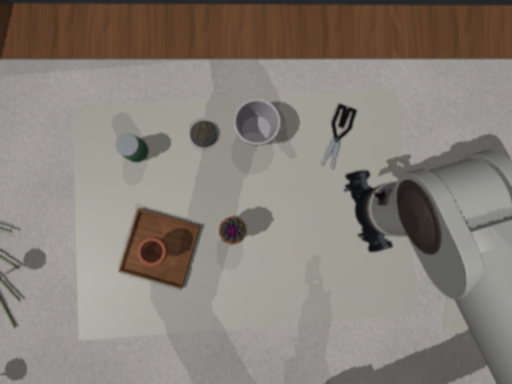

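```bash
python3 - <<'E'
from h import *
import pickle
s=viewer.camera("side");t=viewer.camera("top");s0=pickle.load(open("side0.pkl","rb"))
print("empty now",plane(t,(151.2,251.2),.082))
def m(c,x,y,r):
    h=cv2.cvtColor(c["color"],cv2.COLOR_BGR2HSV);k=np.zeros(h.shape[:2],np.uint8);k[y-r:y+r,x-r:x+r]=255
    q=np.argwhere((cv2.inRange(h,(0,90,40),(14,255,255))&k)>0);return q.min(0),q.max(0)
print(m(s0,288,208,20),m(s,288,208,20))
# per-column collar bottom edge, before and after
for c in(s0,s):
    h=cv2.cvtColor(c["color"],cv2.COLOR_BGR2HSV);k=cv2.inRange(h,(0,90,40),(14,255,255));print([int(np.max(np.nonzero(k[190:225,x])[0])+190) for x in range(279,298,2)])
c,r=cv2.minEnclosingCircle(np.argwhere((cv2.inRange(cv2.cvtColor(t["color"],cv2.COLOR_BGR2HSV),(0,70,30),(180,255,255))[210:250,210:255])>0)[:,::-1].astype(np.float32));print("plant top",c[0]+210,c[1]+210,r)
E
```

```text
empty now [0.46512769 0.23161069 0.082     ]
(array([198, 277]), array([218, 299])) (array([202, 277]), array([218, 299]))
[215, 216, 217, 218, 218, 218, 218, 217, 216, 215]
[214, 216, 217, 217, 218, 218, 217, 217, 216, 215]
plant top 232.0762710571289 230.22881317138672 13.74316120147705
```

```bash
python3 -c "
from workcell import ticket
print(ticket.sign_off())"
```

```text
the job is handed in; nothing more can be done
None
```

I moved the empty pot to the tray, nested the plant pot in the cachepot, and handed the job in. It took about 27 s of the 64 s allowed.

- **Empty pot:** I gripped it by the collar, lifted it out of the cachepot, lowered it until the force showed contact, and released it. It stands upright at about (0.465, 0.232), roughly 2 mm from my estimate of the tray centre.
- **Plant pot:** I centred it in the jaws with squeezes from two directions, then lowered it upright into the cachepot until it met contact at the seated height. During the last few millimetres there was a side load of up to 4 N, which I eased with small 1 mm shifts before releasing.
- **Seating check:** in the side view, the lower edge of its collar matches the seated empty pot's to within 1 pixel all along. In the top view its centre is within about 1 pixel (2 mm) of where the empty pot was.
- **Other things on the table:** the cachepot and the other things look unmoved in the last pictures, though I checked those by eye rather than measuring them. The gripper was open and well clear of everything.

Before I moved anything, the two cameras disagreed by about 3 mm on the plant pot and by up to 10 mm on the tray's corners. For the two pots I relied on the squeeze-centring instead; the tray's tolerance was wide enough not to matter. No check failed.

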